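# Put the washed cutlery away in its tray

## Task

Put the cutlery lying on the worktop away in the wooden tray: both forks into the long bay that already has a fork in it, the table spoon into the long bay that already has a spoon, all with their handles to the front (towards you) like those in there, and the teaspoon lengthways into the short bay across the front, near its middle. Lay every piece straight and flat on the tray's floor, side by side and not on top of another. Leave the cutlery already in the tray, the pencil and the spoon on the chopping board where they are.

Things in the scene. Friction and masses are not known exactly. Their poses are not given: they have to be found in the camera images.
- cutlery_tray: Pale wooden tray, fixed, 309 (its x, to the back) by 332 (its y, to the left), turned up to 9 degrees. Origin: centre of underside. Floor 6 thick; outer walls 42 high, dividers 34 high, all 7 thick. Two long bays at the back, each x = -65 to +148 (centre +41): left one y = +3.5 to +159, right one y = -159 to -3.5. A short bay across the front: x = -147 to -72 (centre -109.5), y = -159 to +159.
- tray_fork: Table fork, steel tines and neck, black handle; 193 long, 26 wide at the tines, 14 high. Origin: middle of its underside; x along it towards the tines, z up. Lies in one of the two long bays at the start, close to one of the bay's long walls (its middle 23 from it), tines to the back; shows which bay is for forks. Stays where it is; loose.
- tray_spoon: Table spoon, steel bowl and neck, black handle; 188 long, 39 wide at the bowl, 15 high. Origin: middle of its underside; x along it towards the bowl, z up. Lies in the other long bay at the start, close to one of its long walls (its middle 23 from it), bowl to the back; shows which bay is for table spoons. Stays where it is; loose.
- fork_a: Table fork, steel tines and neck, black handle; 193 long, 26 wide at the tines, 14 high. Origin: middle of its underside; x along it towards the tines, z up. Take it on the black handle about 25 behind the origin (at x = -25), where it is 21 wide and 13 high, across its length. 0.03 to 0.055 kg. Lies on the worktop at the start, left of the tray.
- fork_b: Table fork, steel tines and neck, black handle; 193 long, 26 wide at the tines, 14 high. Origin: middle of its underside; x along it towards the tines, z up. Take it on the black handle about 25 behind the origin (at x = -25), where it is 21 wide and 13 high, across its length. 0.03 to 0.055 kg. Lies on the worktop at the start, left of the tray; the same as the other fork.
- spoon: Table spoon, steel bowl and neck, black handle; 188 long, 39 wide at the bowl, 15 high. Origin: middle of its underside; x along it towards the bowl, z up. Take it on the black handle about 25 behind the origin (at x = -25), where it is 26 wide and 13 high, across its length. 0.035 to 0.06 kg. Lies on the worktop at the start, left of the tray.
- teaspoon: Small teaspoon, all steel without a black handle; 137 long, 28 wide at the bowl, 10 high. Origin: middle of its underside; x along it towards the bowl, z up. Take it across its length about 10 behind the origin (at x = -10), where it is 20 wide and 8 high. 0.016 to 0.026 kg. Lies on the worktop at the start, left of the tray.
- pencil: Green pencil, 117 long, 7 thick, lying on the worktop among the cutlery; no cutlery, stays where it is. Origin at the middle of its underside; y along its length.
- cooks_spoon: Table spoon, steel bowl and neck, black handle; 188 long, 39 wide at the bowl, 15 high. Origin: middle of its underside; x along it towards the bowl, z up. Lies on the chopping board to the right of the tray, in use for the cooking; the same as the other table spoons. Stays where it is.
- board: Wooden chopping board, 230 by 340 by 22 high, to the right of the tray, with a tomato, a garlic bulb, a lemon and the cook's spoon on it. Fixed. Origin at the centre of its underside; y along its length.

How it is judged:
By the outcome, as a careful person would: the job done as asked, in the order asked, and still so for the second after the job is handed in, with the robot touching nothing.
It also fails if it takes over 115 s, if anything falls off the work surface, if the arm or the gripper's body presses on something with over 40 N, if the wrist force passes 120 N, or if a joint passes its speed limit or range.

## Robot

A 6-joint arm with a two-finger parallel gripper is mounted at the origin on a cart in front of the work surface, level with it; the furniture and walls round the work are solid. World frame = base frame: x ahead of the robot, y to its left, z up, the work surface at z = 0. Lengths are in m, angles in degrees, forces in N, time in s.
With the tool pointing down it reaches from about 0.325 to 0.85 m from the base axis. Payload 15.5 kg.
Tool frame: the origin (TCP) lies at the very end of the fingers, on their centre line; the grasp point (between the pads) lies arm.grip_depth behind it (arm.grip_depth is the distance from the TCP to the grasp point, in m); z points along the fingers, y is the line along which they close (so a half turn about z gives the same grasp; the last joint's range is limited). The gripper opens to 91 mm and grips with 3 to 60 N. Pads are 32 mm wide; open, the fingers measure 118 mm over their backs; the gripper's body (76 mm by 178 mm) begins 60 mm behind the grasp point.
Start: joints at [60.934, 28.281, 77.091, -0, 74.628, -5.472], TCP at [0.25, 0.573, 0.214] pointing down, gripper open.
Joint ranges: [-166.48, 166.48], [-47.26, 123.95], [12.59, 153.08], [-70.14, 250.14], [6.76, 159.57], [-176.63, 176.63]. Speed limits (degrees/s): [108.29, 108.29, 147.25, 172.46, 172.46, 172.46].

## Interface

Orientations are given as a 3x3 rotation matrix whose columns are the frame's x, y, z axes.
In Python, from rig import arm gives the robot as it stands. Calls block until the motion is done:
- arm.move_to(position, orientation): joint-space move of the TCP to a pose.
- arm.move_l(position, orientation=None, feed=0.15): straight line of the TCP; orientation=None keeps the orientation; feed is the mean speed in m/s.
- arm.move_joints(angles): joint-space move.
- arm.grip(opening): finger opening in m; the grip force is fixed at half the most; returns when the fingers have stopped.
- arm.sleep(seconds).
- arm.solve_ik(position, orientation): joint angles nearest the present ones, or None.
- arm.snapshot(name): name is "side" or "top"; returns the picture (400x640x3 uint8, red, green, blue); there is no depth.
- arm.get_calibration(name): a dict with "intrinsics" (3x3 intrinsics, pixels), "cam_to_world" (4x4, takes a point from camera to world coordinates). Camera axes: x right, y down, z forward; pixel columns grow to the right and rows downward; lengths in m; the calibration is good to about 2 mm. A picture is of the moment at which its call begins. get_calibration takes no time and is no camera call.
A pose or a line that the arm cannot do raises arm.Unreachable and nothing moves.
- arm.sign_off(): hands the job in; it is judged then, once.
Readings, each from a call of its own:
- arm.current_t(): time.
- arm.current_joint_positions(): joint angles.
- arm.current_dq(): joint speeds.
- arm.current_tau(): joint torques, N m.
- arm.current_ee_pos(): TCP position.
- arm.current_tool_rot(): TCP orientation.
- arm.current_force(): force on the tool from outside, world axes, zero at the start.
- arm.current_torque(): the same for the moment, N m.
- arm.current_width(): finger opening in m.
- arm.current_grasp_force(): force on a finger pad.
Only numpy, scipy, OpenCV 4.12 (cv2) and the standard library are available. Lean on these libraries where they do the work, as an engineer would, in place of code of your own. Each camera call takes 0.05 s, during which the arm holds its last target. There are 200 camera calls.

## Working session

There is one attempt and no reset: what is moved stays moved. The work goes in short steps, each a Python script; the robot and the scene stay as the last script left them, time stands still between calls to the robot, and variables do not carry over. Pictures are saved under pics/ and viewed, at most 14 in all, crops included, and the job is handed in when it is done.

```bash
mkdir -p pics; python3 - <<'E'
from rig import arm
import cv2,numpy as np
for n in("top","side"):
    im=arm.snapshot(n); cv2.imwrite(f"pics/{n}0.png",im[:,:,::-1])
    c=arm.get_calibration(n); print(n,np.round(c["intrinsics"],1).tolist(),np.round(c["cam_to_world"],3).tolist())
print(arm.grip_depth,arm.current_tool_rot())
E
```

```text
top [[369.6, 0.0, 316.9], [0.0, 369.6, 201.4], [0.0, 0.0, 1.0]] [[-0.025, -0.987, 0.161, 0.252], [-0.999, 0.021, -0.027, -0.071], [0.023, -0.161, -0.987, 1.253], [0.0, 0.0, 0.0, 1.0]]
side [[401.2, 0.0, 316.9], [0.0, 401.2, 194.8], [0.0, 0.0, 1.0]] [[0.902, -0.229, 0.365, -0.123], [-0.43, -0.44, 0.788, -1.367], [-0.02, -0.868, -0.496, 0.864], [0.0, 0.0, 0.0, 1.0]]
0.0188 [[-9.16395045e-01  4.00274739e-01 -5.03977291e-04]
 [ 4.00275045e-01  9.16394594e-01 -9.14637966e-04]
 [ 9.57355916e-05 -1.03989923e-03 -9.99999455e-01]]
```

View pics/top0.png

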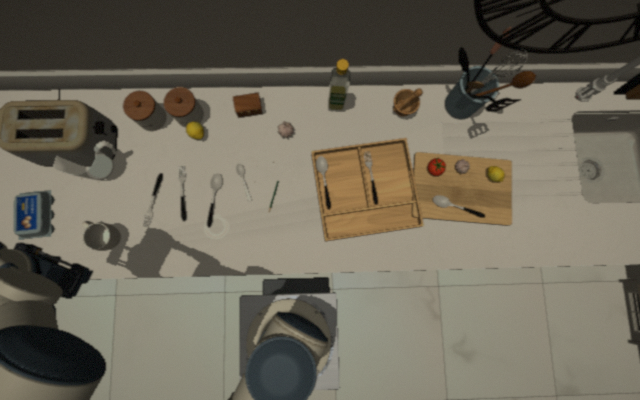

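The top view shows cutlery from left to right: fork (153,200), fork (183,193), spoon (215,200), teaspoon (244,182) and pencil (274,196). In the tray (312–422, 140–240), the left bay holds a spoon and the right bay a fork.

```bash
python3 - <<'E'
import cv2
im=cv2.imread("pics/top0.png")
def crop(x0,y0,x1,y1,s,f):
    c=cv2.resize(im[y0:y1,x0:x1],None,fx=s,fy=s,interpolation=cv2.INTER_CUBIC)
    for x in range(x0,x1,10): cv2.line(c,((x-x0)*s,0),((x-x0)*s,6),(0,0,255),1); cv2.putText(c,str(x),((x-x0)*s,16),0,.35,(0,0,255),1)
    for y in range(y0,y1,10): cv2.line(c,(0,(y-y0)*s),(6,(y-y0)*s),(0,0,255),1); cv2.putText(c,str(y),(8,(y-y0)*s+4),0,.35,(0,0,255),1)
    cv2.imwrite(f,c)
crop(140,155,290,235,5,"pics/c1.png"); crop(300,130,430,245,5,"pics/c2.png")
E
```

```text
(no output)
```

View pics/c1.png

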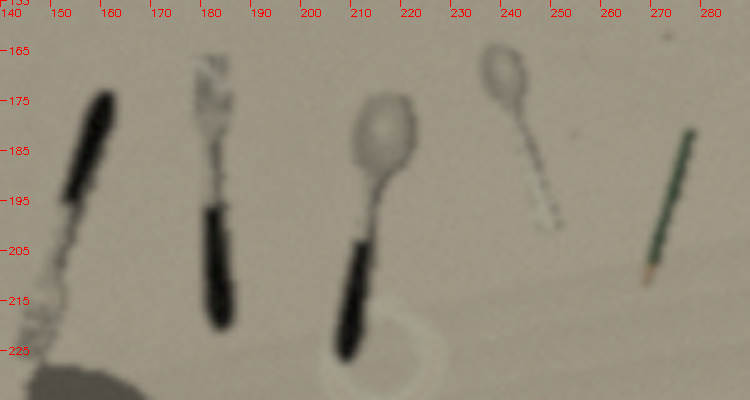

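View pics/c2.png

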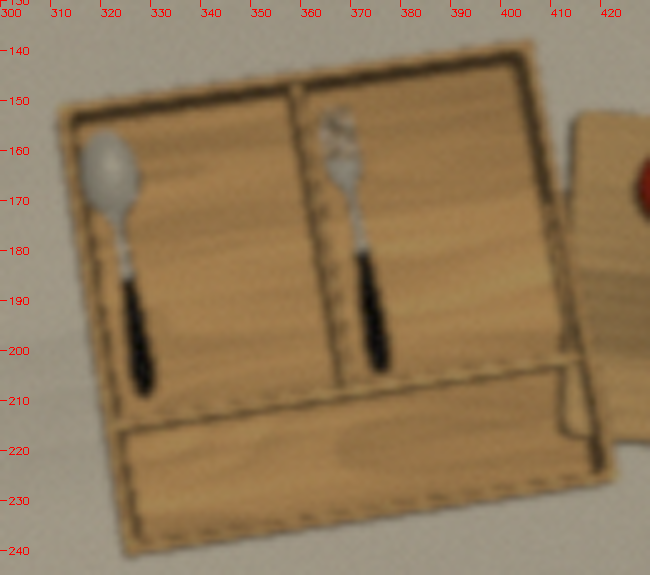

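The crops give these end points (tip → handle end).
- **Loose pieces:** fork_a (145,227)→(161,173.5), with its tines to the front, so it needs turning. fork_b (182,166)→(184,220.5). Spoon (218,174)→(208.5,227). Teaspoon (238.5,164)→(250.5,200.5).
- **Tray rim corners:** (312,151.6), (406,138.4), (422.4,225.6), (325.6,241).
- **In the tray:** the left bay is for spoons, with its spoon at the left wall. The right bay is for forks, with its fork at the divider.

```bash
cat > h.py <<'E'
import numpy as np,cv2
from rig import arm
def p2w(px,z,name="top"):
    c=arm.get_calibration(name);T=c["cam_to_world"]
    d=T[:3,:3]@np.linalg.solve(c["intrinsics"],[px[0],px[1],1]);o=T[:3,3]
    return (o+d*(z-o[2])/d[2])[:2]
def w2p(p,name="top"):
    c=arm.get_calibration(name);T=c["cam_to_world"]
    q=c["intrinsics"]@(T[:3,:3].T@(np.array(p)-T[:3,3]));return q[:2]/q[2]
# tray fit: rigid 2D from the rim corners TL TR BR BL
cor=[(312,151.6),(406,138.4),(422.4,225.6),(325.6,241)]
W=np.array([p2w(c,.042) for c in cor]);L=np.array([(.1545,.166),(.1545,-.166),(-.1545,-.166),(-.1545,.166)])
tc=W.mean(0);a=(W-tc);H=(L[:,0]*a[:,1]-L[:,1]*a[:,0]).sum(),(L*a).sum();tyaw=np.arctan2(*H)
def R2(t):return np.array([[np.cos(t),-np.sin(t)],[np.sin(t),np.cos(t)]])
def t2w(x,y):return tc+R2(tyaw)@[x,y]
px={"fork_a":((145,227),(161,173.5)),"fork_b":((182,166),(184,220.5)),"spoon":((218,174),(208.5,227)),"teaspoon":((238.5,164),(250.5,200.5))}
def piece(n):
    t,e=[p2w(q,.006) for q in px[n]];d=t-e
    return (t+e)/2,np.arctan2(d[1],d[0]),np.linalg.norm(d)
def rot(yaw):  # tool x along the piece (yaw), z down
    c,s=np.cos(yaw),np.sin(yaw);return np.array([[c,s,0],[s,-c,0],[0,0,-1.]])
# destination: centre in tray coordinates, yaw relative to tray
dest={"fork_a":(.041,-.118,0),"fork_b":(.041,-.072,0),"spoon":(.041,.068,0),"teaspoon":(-.1095,0,np.pi/2)}
gx={"fork_a":-.025,"fork_b":-.025,"spoon":-.025,"teaspoon":-.010}
u=lambda y:np.array([np.cos(y),np.sin(y)])
def plan(n):
    c,y,_=piece(n);X,Y,dy=dest[n];g=c+gx[n]*u(y);py=tyaw+dy;p=t2w(X,Y)+gx[n]*u(py);return g,y,p,py
E
python3 - <<'E'
from h import *
print("tray",tc,np.degrees(tyaw),[np.round((W[i]-t2w(*L[i]))*1e3,1).tolist() for i in range(4)])
for n in px:
    c,y,l=piece(n);g,y,p,py=plan(n);print(n,c.round(3),np.degrees(y).round(1),l.round(3),"grasp",g.round(3),"place",p.round(3),np.hypot(*p).round(3))
    for k in(0,np.pi):
        print([None if (q:=arm.solve_ik([*P,z],rot(Y+k))) is None else np.round(q).astype(int).tolist() for P,Y,z in((g,y,.003),(g,y,.15),(p,py,.15),(p,py,.01))])
for t,e in(((321,156.5),(329,209)),((367,151.5),(376,204))):
    A,B=p2w(t,.015),p2w(e,.015);m=(A+B)/2;print("tray piece local",R2(-tyaw)@(m-tc),np.linalg.norm(A-B))
E
```

```text
tray [ 0.49040325 -0.27215675] 7.147126369551673 [[-2.0, -3.8], [-2.3, 1.6], [3.0, 4.9], [1.3, -2.7]]
fork_a [0.472 0.45 ] 166.1 0.188 grasp [0.497 0.443] place [ 0.521 -0.387] 0.649
[[37, 45, 81, 0, 54, -39], [37, 35, 75, 0, 70, -39], [-42, 34, 78, 0, 69, 41], [-42, 44, 84, 0, 53, 41]]
[[37, 45, 81, 0, 54, 141], [37, 35, 75, 0, 70, 141], [-42, 34, 78, 0, 69, -139], [-42, 44, 84, 0, 53, -139]]
fork_b [0.494 0.35 ] 3.9 0.189 grasp [0.469 0.348] place [ 0.515 -0.342] 0.618
[[31, 41, 94, 0, 46, 117], [31, 29, 87, 0, 64, 117], [-39, 31, 82, 0, 66, 44], [-39, 42, 88, 0, 50, 44]]
[[31, 41, 94, 0, 46, -63], [31, 29, 87, 0, 64, -63], [-39, 31, 82, 0, 66, -136], [-39, 42, 88, 0, 50, -136]]
spoon [0.467 0.247] -8.9 0.184 grasp [0.442 0.251] place [ 0.498 -0.203] 0.538
[[23, 37, 105, 0, 38, 122], [23, 24, 98, 0, 59, 122], [-29, 26, 94, 0, 60, 54], [-29, 38, 100, 0, 42, 54]]
[[23, 37, 105, 0, 38, -58], [23, 24, 98, 0, 59, -58], [-29, 26, 94, 0, 60, -126], [-29, 38, 100, 0, 42, -126]]
teaspoon [0.528 0.142] 18.0 0.136 grasp [0.518 0.139] place [ 0.383 -0.296] 0.484
[[9, 38, 101, 0, 41, 81], [9, 26, 94, 0, 60, 81], [-45, 22, 101, 0, 57, -52], [-45, 36, 108, 0, 36, -52]]
[[9, 38, 101, 0, 41, -99], [9, 26, 94, 0, 60, -99], [-45, 22, 101, 0, 57, 128], [-45, 36, 108, 0, 36, 128]]
tray piece local [0.04549209 0.13326005] 0.1855809980510819
tray piece local [ 0.03970499 -0.02799258] 0.1869159764614881
```

```bash
sed -i 's/-.118,0)/-.120,0)/' h.py; cat >> h.py <<'E'
width={"fork_a":.021,"fork_b":.021,"spoon":.026,"teaspoon":.020}
def pick(n,k):
    g,y,p,py=plan(n);R=rot(y+k)
    arm.move_to([*g,.09],R);arm.grip(width[n]+.036);arm.move_l([*g,.0035],feed=.12);arm.grip(0)
    print(n,"w",round(arm.current_width(),4),"F",arm.current_grasp_force())
    arm.move_l([*g,.12],feed=.2);print("lifted w",round(arm.current_width(),4),"t",arm.current_t())
def place(n,k,off=(0,0)):
    g,y,p,py=plan(n);p=p+np.array(off);R=rot(py+k)
    arm.move_to([*p,.12],R);print("w",round(arm.current_width(),4));f0=np.array(arm.current_force())
    arm.move_l([*p,.03],feed=.15);arm.move_l([*p,.0105],feed=.05);print("dF",np.round(np.array(arm.current_force())-f0,1))
    arm.grip(width[n]+.011);arm.move_l([*p,.12],feed=.15);print("t",arm.current_t())
def shot(f,x0,y0,x1,y1,s,name="top"):
    im=arm.snapshot(name)[:,:,::-1];c=cv2.resize(im[y0:y1,x0:x1],None,fx=s,fy=s,interpolation=cv2.INTER_CUBIC)
    for x in range(x0,x1,10): cv2.putText(c,str(x),((x-x0)*s,12),0,.35,(0,0,255),1)
    for y in range(y0,y1,10): cv2.putText(c,str(y),(0,(y-y0)*s+4),0,.35,(0,0,255),1)
    cv2.imwrite(f,c)
E
python3 - <<'E'
from h import *
pick("fork_b",0);shot("pics/s1.png",160,80,460,300,2,"side")
place("fork_b",0)
g,y,p,py=plan("fork_a");arm.move_to([*g,.12],rot(y))
shot("pics/t1.png",300,130,430,245,5)
E
```

```text
fork_b w 0.0197 F 27.9263192369217
lifted w 0.0195 t 4.975
w 0.0199
dF [ 0.5  0.5 -0.5]
t 10.0667
```

View pics/t1.png

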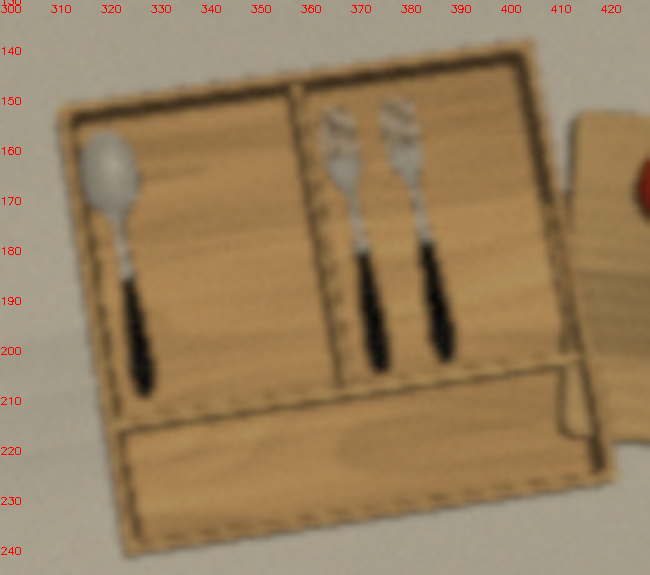

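fork_b lies straight beside the tray fork: tines (380,150), handle end (389,202), and nothing else moved. Fork_a and the spoon are next.

```bash
python3 - <<'E'
from h import *
pick("fork_a",0);place("fork_a",0)
pick("spoon",0);place("spoon",0)
g,y,p,py=plan("teaspoon");arm.move_to([*g,.12],rot(y))
shot("pics/t2.png",300,130,430,245,5);shot("pics/t2b.png",140,140,290,240,4)
E
```

```text
fork_a w 0.0198 F 25.656966660171747
lifted w 0.0197 t 15.9667
w 0.0199
dF [ 0.4 -0.8 -0.7]
t 21.475
spoon w 0.0254 F 29.894272609853942
lifted w 0.0255 t 26.675
w 0.0252
dF [-0.5  0.2  1.1]
t 30.9333
```

View pics/t2.png

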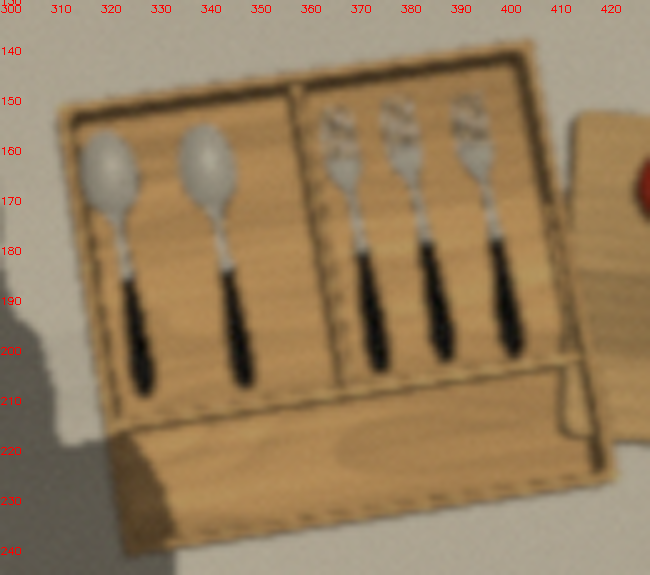

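Both spoons and all three forks lie straight in their bays. Fork_a's handle end is near the divider at (403,201), so I'll check that from the side later. The teaspoon is next.

```bash
python3 - <<'E'
from h import *
pick("teaspoon",np.pi);place("teaspoon",np.pi)
arm.move_to([.40,.35,.25],rot(0))
shot("pics/t3.png",300,130,430,245,5);shot("pics/t3b.png",140,140,290,240,4)
s=w2p([*tc,.02],"side").astype(int);print(s)
x0,y0=max(s[0]-90,0),max(s[1]-65,0);shot("pics/s3.png",x0,y0,min(x0+180,640),min(y0+130,400),4,"side")
E
```

```text
teaspoon w 0.0185 F 29.9383186565683
lifted w 0.0188 t 37.8583
w 0.0188
dF [ 0.5  0.1 -0.3]
t 43.8917
[343 224]
```

View pics/t3.png

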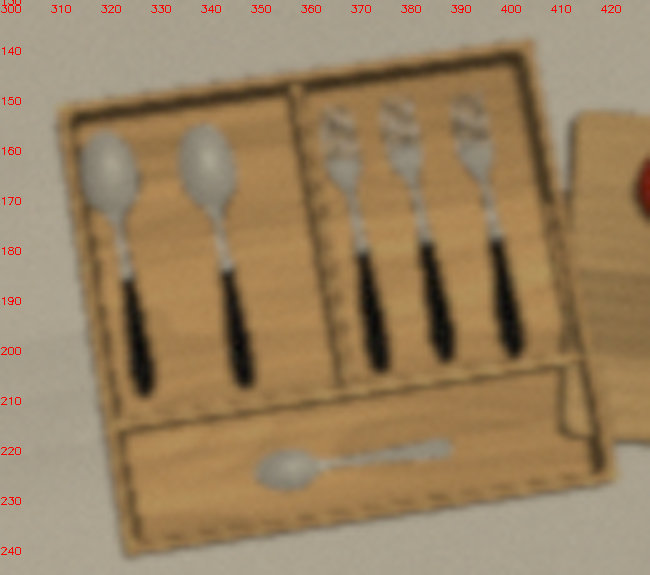

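View pics/s3.png

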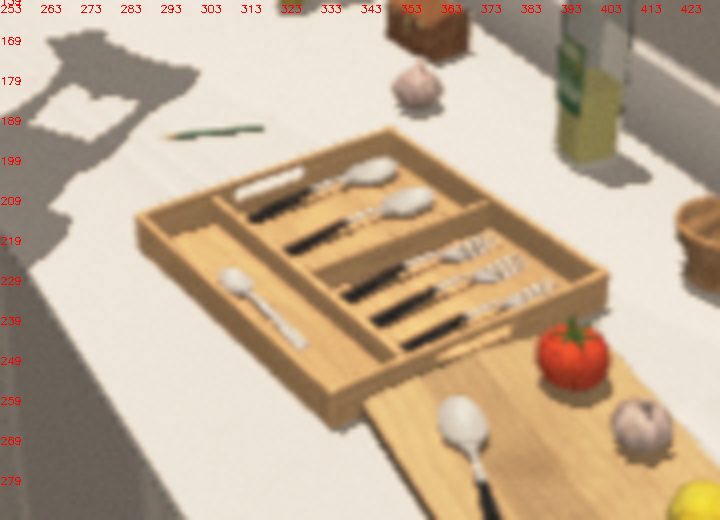

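View pics/t3b.png

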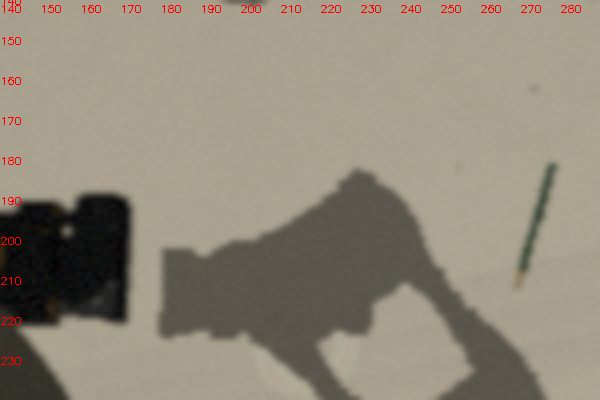

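All pieces lie flat and side by side. The teaspoon, from (351,223) to (390,219), is along the short bay near its middle. In the side view fork_a's handle end (353,246) is inside the bay, not on the divider. The pencil and the cook's spoon have not moved.

```bash
python3 -c "
from rig import arm
print(arm.sign_off(),arm.current_t())"
```

```text
the job is handed in; nothing more can be done
the job is handed in; nothing more can be done
```

The job is handed in: in the last pictures, at about 45 s, both forks, the table spoon and the teaspoon lay straight and flat in their bays, handles to the front in the long ones, and everything else was where it started.

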